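Release the offcut tray of the slat trimmer

ROBOT

A 6-joint arm with a two-finger parallel gripper is mounted at the origin on the work surface. World frame = base frame: x ahead of the robot, y to its left, z up, the work surface at z = 0. Lengths are in m, angles in degrees, forces in N, time in s.
With the tool pointing down it reaches from about 0.375 to 0.9 m from the base axis. Payload 3.1 kg.
Tool frame: the origin (TCP) lies between the finger pads; the fingertips stand 11 mm ahead of it and the grasp point (between the pads) lies 8 mm behind it; z points along the fingers, y is the direction in which the jaws open and shut (so a half turn about z gives the same grasp; the last joint's range is limited). The gripper opens to 87 mm and grips with 3 to 60 N. Pads are 19 mm wide; open, the fingers measure 117 mm over their backs; the gripper's body (75 mm by 190 mm) begins 51 mm behind the grasp point.
Start: joints at [-76.69, 30.224, 82.088, -0, 67.689, -10.227], TCP at [0.25, -0.573, 0.197] pointing down, gripper open.
Joint ranges: [-176.69, 176.69], [-43.24, 126.21], [12.49, 139.97], [-82, 262], [0, 151.66], [-163.58, 163.58]. Speed limits (degrees/s): [159.86, 159.86, 180, 180, 180, 180].

INTERFACE

Orientations are given as a 3x3 rotation matrix whose columns are the frame's x, y, z axes.
In Python, from rig import bot, vision gives the robot as it stands. The module is installed in compiled form; this text tells all that it offers.
- The arm moves only by the tool jog_arm, never from a script. Its argument "rows" is a list of rows, each an object with "dp": the shift along the tool's x, y, z in mm, a list of three; "turn": the turn, a rotation vector about the tool's x, y, z in degrees, a list of three; "grip": the opening, from 0 (shut) to 1 (fully open). A call has 1 to 10 rows; each row is the pose to reach, as a shift and turn from the pose commanded when the call began, along the tool's axes at that moment; what a row does not reach only later rows make up. A row lasts 1/10 s, in which the tool goes at most 50 mm and 8.59 degrees, less where a joint would pass 70% of its speed; a pose out of reach is approached as far as the arm can. A call with a gripper value outside its range is refused whole. The fingers move at their own pace and stop on an object; the grip force is fixed at half the most. Time passes only in rows, so rows that repeat a pose let the fingers close. It gives the time, the measured TCP pose, the force and the opening at its end, in the units of the state.
- bot.read_state(): the state, without advancing time (a new reading comes with each control period).
- vision.capture(name): name is "scene" or "top"; returns (picture, depth): 420x560x3 uint8, red, green, blue; 420x560 float32, m along the optical axis (not along the pixel's ray), 0 where there is no reading.
- vision.camera_info(name): a dict with "vertical_fov" (degrees; the focal length in pixels is half the picture's height over the tangent of half this angle, whatever the lens; pixels are square), "cx", "cy" (the principal point, pixels), "k1" (the pictures are not rectified: a ray, as slopes to the right and down, at radius r is drawn at 1 + k1 r^2 times it, then the intrinsics apply), "position" and "rotation" of the camera in the world. Camera axes: x right, y down, z forward; pixel columns grow to the right and rows downward; lengths in m; the calibration is good to about 2 mm. A picture is of the moment at which its call begins. camera_info takes no time and is no camera call.
- bot.hand_in(): hands the job in, once; it reports no verdict.
The state is a dict: "time_s": time; "joint_positions": joint angles; "qvel": joint speeds; "tau": joint torques, N m; "position": TCP position; "tcp_rot": TCP orientation; "force": force on the tool from outside, world axes, zero at the start; "moment": the same for the moment, N m; "opening": opening from 0.0 (shut) to 1.0 (fully open).
Only numpy, scipy, OpenCV 4.12 (cv2) and the standard library are available. Lean on these libraries where they do the work, as an engineer would, in place of code of your own. Each camera call takes 0.05 s, during which the arm holds its last target.

TASK

The offcut tray of the bench trimmer is held shut by a spring latch hidden inside its case. Take the release pin out of its wooden stand, push it gently (never with more than about 25 N) down through the small hole in the top of the case until the latch lets go and the tray springs out, then put the pin back upright in its stand and let go of it. Leave the glue jar, scissors and pliers where they are.

Things in the scene. Friction and masses are not known exactly. Their poses are not given: they have to be found in the camera images.
- pin_grip (a point): centre of the release pin's round wooden handle (20 mm diameter, 70 mm tall), on its axis. Below the handle is a straight steel rod, 5 mm diameter, 75 mm long, with a rounded end; 60 g in all. This point is 35 mm above the handle's underside, 110 mm above the rod's end; z along the pin, up. At the start the pin stands upright, handle resting on the stand's top, rod down in its bore
- pin_tip (a point): the lower, rounded end of the pin's steel rod (on the axis, 110 mm below pin_grip)
- stand_hole0 (a point): centre of the mouth of the bore in the top of the pin's stand. The stand is a fixed plain wooden block, 75 x 75 x 85 mm tall, its bore 10 mm wide and 81 mm deep; z up
- case: the bench trimmer: a fixed grey steel box 180 (x) x 140 (y) x 110 mm tall with two feed rollers (28 mm high) on its top at the +x end; origin at the centre of its underside, z up. The tray is in its lower part and comes out at the face that looks along its +x
- hole (a point): centre of the 9 mm round access hole in the flat top of the case, at the top surface (110 mm above the bench), 50 mm from the case's centre on the side away from the rollers; thin steel rim, z up. The top plate is 6 mm thick. Straight below it, unseen, is the latch's flat head, 26 mm wide; its depth differs from case to case: 14 to 35 mm below the top surface
- tray (a joint): how far the offcut tray stands out of the case (m): 0 shut, 0.05 fully out. The latch's head gives against a spring (about 4 N at first touch, 0.9 N per mm more, a little friction besides) and frees the tray after about 7 mm of travel, at about 10 N; only 3 mm further is a solid stop, where the force shoots up. A spring then drives the tray fully out
- glue: white glue jar with black cap, 64 mm diameter, 120 mm tall, origin at the centre of its underside; a bystander. Loose
- scissors: scissors with orange loops lying on the bench, about 210 x 100 x 12 mm, origin near the pivot; a bystander. Loose
- pliers: pliers with black and red handles lying on the bench, about 155 x 70 x 16 mm, origin near the jaw's root; a bystander. Loose

How it is judged:
By the outcome, as a careful person would: the job done as asked, in the order asked, and still so for the second after the job is handed in, with the robot touching nothing.
It also fails if it takes over 58 s, if anything falls off the work surface, if the arm or the gripper's body presses on something with over 40 N, if the wrist force passes 120 N, or if a joint passes its speed limit or range.

## Working session

There is one attempt and no reset: what is moved stays moved. The work goes in short steps, Python scripts to look and compute and a tool call to move; the robot and the scene stay as the last step left them, time stands still between calls to the robot, and variables do not carry over. Pictures are saved under pics/ and viewed, and the job is handed in when it is done.

Besides the shell and the picture viewer there is one more tool, called after ">>>" as name(argument=value, ...) on one line, values as JSON. jog_arm: Moves the arm, as the interface text tells. Its arguments: {"type":"object","properties":{"rows":{"type":"array"}},"required":["rows"]}

```bash
mkdir -p pics; cat > h.py <<'E'
import numpy as np, cv2
from rig import bot, vision
def cap(n,f):
    p,d=vision.capture(n); cv2.imwrite('pics/'+f+'.png',p[:,:,::-1]); np.savez('pics/'+f+'.npz',p=p,d=d); return p,d
def K(n):
    c=vision.camera_info(n); f=210/np.tan(np.radians(c['vertical_fov']/2)); return c,np.array([[f,0,c['cx']],[0,f,c['cy']],[0,0,1.]]),np.array([c['k1'],0,0,0,0.])
def rays(n,uv):
    c,k,D=K(n); s=cv2.undistortPoints(np.array(uv,float).reshape(-1,1,2),k,D)[:,0]
    return np.array(c['position']),(np.c_[s,np.ones(len(s))])@np.array(c['rotation']).T
def onplane(n,uv,z):
    o,r=rays(n,uv); return o+r*((z-o[2])/r[:,2])[:,None]
def cloud(n,d):
    vv,uu=np.nonzero(d>0); o,r=rays(n,np.c_[uu,vv]); return uu,vv,o+r*d[vv,uu][:,None]
def proj(n,P):
    c,k,D=K(n); R=np.array(c['rotation']).T; q=(np.array(P,float).reshape(-1,3)-c['position'])@R.T
    return cv2.projectPoints(q,np.zeros(3),np.zeros(3),k,D)[0][:,0]
E
python3 - <<'E'
from h import *
for n in('scene','top'): cap(n,n+'0'); print(vision.camera_info(n))
print(bot.read_state())
E
```

```text
{'vertical_fov': 43.94507846912594, 'cx': 284.6649594385217, 'cy': 215.94971794808586, 'k1': -0.17693199649919436, 'position': array([1.26339562, 0.55476637, 0.72563507]), 'rotation': array([[-0.60235845,  0.46521358, -0.64864522],
       [ 0.79801019,  0.33208309, -0.50289219],
       [-0.01854817, -0.82054686, -0.57127823]])}
{'vertical_fov': 47.865625455795616, 'cx': 286.80382754459316, 'cy': 200.0204362671526, 'k1': -0.061209837203471534, 'position': array([ 0.46647578, -0.01749148,  1.30996479]), 'rotation': array([[ 0.02063022, -0.99704932,  0.07393949],
       [-0.99975526, -0.021164  , -0.00644288],
       [ 0.00798872, -0.07378848, -0.99724192]])}
{'time_s': 0.1, 'joint_positions': array([-7.66908630e+01,  3.02741774e+01,  8.21480135e+01, -3.42196421e-04,
        6.76906268e+01, -1.02270769e+01]), 'qvel': array([ 0.01651441, -0.16319991, -0.08067095,  0.0046966 ,  0.04582652,
        0.00491077]), 'tau': array([ 1.41066571e-04, -4.40984094e+01, -1.77151000e+01,  6.35580369e-02,
        5.33945533e-02, -4.86177225e-05]), 'position': array([ 0.24944266, -0.57229446,  0.19576951]), 'tcp_rot': array([[ 9.16807033e-01,  3.99330258e-01, -4.58659361e-04],
       [ 3.99330373e-01, -9.16805097e-01,  1.91488241e-03],
       [ 3.44169247e-04, -1.93873427e-03, -9.99998061e-01]]), 'force': array([-0.06938302,  0.08404931,  0.97191012]), 'moment': array([-0.02665182, -0.03277244,  0.03304023]), 'opening': 1.001882427045466}
```

View pics/scene0.png

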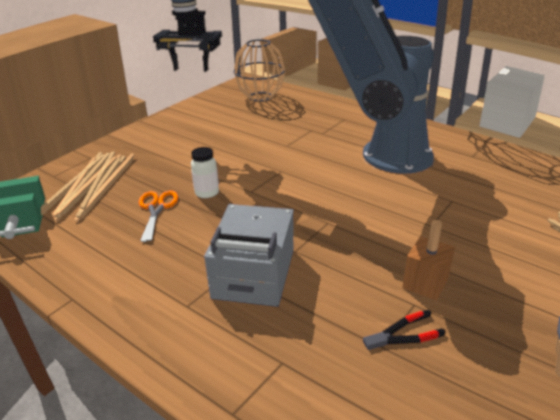

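View pics/top0.png

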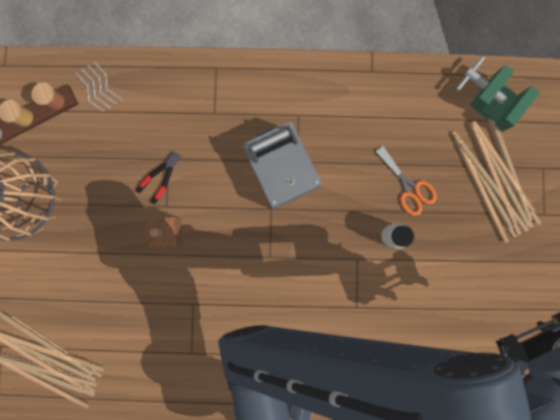

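The scene view shows the case at about (250,250), the pin at (434,237) in its stand at (428,262), and the jar, scissors and pliers. In the top view the case hole is near (290,181) and the stand near (163,232). I'll zoom in on those.

```bash
python3 - <<'E'
from h import *
s=cv2.imread('pics/scene0.png');t=cv2.imread('pics/top0.png')
r=lambda im,x,y,w,k:cv2.resize(im[y:y+w,x:x+w],(w*k,w*k),interpolation=cv2.INTER_CUBIC)
a=np.hstack([r(t,130,197,66,6),r(t,255,145,66,6)]);b=np.hstack([r(s,400,205,66,6),r(s,225,190,66,6)])
cv2.imwrite('pics/za.png',a);cv2.imwrite('pics/zb.png',b)
E
```

```text
(no output)
```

View pics/za.png

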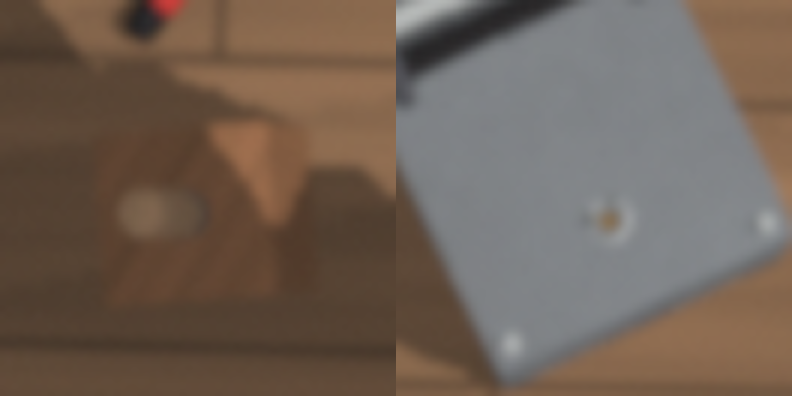

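View pics/zb.png

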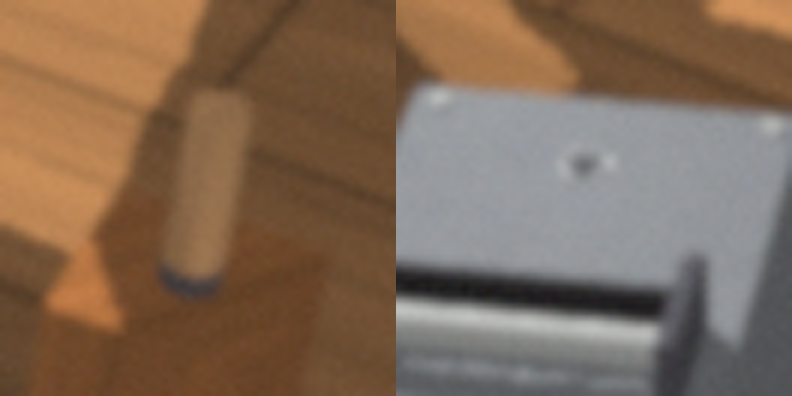

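```bash
python3 - <<'E'
from h import *
f=lambda x,y,a,b:((x+.5)/6-.5+a,(y+.5)/6-.5+b)
print('pin top t',onplane('top',[f(146,213,130,197)],.155),'bottom t',onplane('top',[f(184,213,130,197)],.087))
print('pin top s',onplane('scene',[f(220,95,400,205)],.155),'bot s',onplane('scene',[f(191,281,400,205)],.086))
print('hole t',onplane('top',[f(213,220,255,145)],.11),'s',onplane('scene',[f(187,163,225,190)],.11))
for n in('top','scene'):
  d=np.load(f'pics/{n}0.npz')['d'];p=np.load(f'pics/{n}0.npz')['p'];u,v,P=cloud(n,d)
  m=(abs(P[:,2]-.11)<.004)&(abs(P[:,0]-.55)<.15)&(abs(P[:,1])<.12)
  q=P[m];print(n,'case',m.sum(),q.mean(0),cv2.minAreaRect(q[:,:2].astype('f')))
  c=(abs(P[:,0]-.4)<.12)&(abs(P[:,1]-.27)<.12)
  m=c&(abs(P[:,2]-.085)<.006);q=P[m];print('stand',m.sum(),np.median(q,0),cv2.minAreaRect(q[:,:2].astype('f')))
  m=c&(P[:,2]>.1)&(P[:,2]<.17);q=P[m];print('pin',m.sum(),q.mean(0),q.min(0),q.max(0))
E
```

```text
pin top t [[0.46670744 0.29795096 0.155     ]] bottom t [[0.46710025 0.30003175 0.087     ]]
pin top s [[0.45933198 0.29684164 0.155     ]] bot s [[0.46666369 0.30087971 0.086     ]]
hole t [[ 0.60362684 -0.0326178   0.11      ]] s [[ 0.60150697 -0.03418457  0.11      ]]
top case 2599 [ 0.62622895 -0.01580827  0.11030269] ((0.6466479897499084, -0.00922856479883194), (0.179876908659935, 0.1401142179965973), 26.845792770385742)
stand 743 [0.4676618  0.29582938 0.08585139] ((0.4679081439971924, 0.29944831132888794), (0.0753561407327652, 0.07680865377187729), 5.732780933380127)
pin 96 [0.46812254 0.29620534 0.14209667] [0.45943362 0.28922903 0.10033834] [0.47747961 0.30786846 0.16036664]
scene case 2290 [ 0.62234242 -0.01298877  0.11086783] ((0.6468275189399719, -0.010725043714046478), (0.18531784415245056, 0.14144495129585266), 27.04096794128418)
stand 869 [0.47505823 0.30584755 0.08496701] ((0.46546587347984314, 0.3001091480255127), (0.08112067729234695, 0.0758446604013443), 5.963568210601807)
pin 300 [0.47065248 0.30161382 0.13214444] [0.45451444 0.28939246 0.10004487] [0.48005313 0.31042713 0.15690204]
```

>>> jog_arm(rows=[{"dp":[428,-308,-63],"turn":[0,0,0],"grip":1},{"dp":[428,-308,-63],"turn":[0,0,0],"grip":1},{"dp":[428,-308,-63],"turn":[0,0,0],"grip":1},{"dp":[428,-308,-63],"turn":[0,0,0],"grip":1},{"dp":[428,-308,-63],"turn":[0,0,0],"grip":1},{"dp":[428,-308,-63],"turn":[0,0,0],"grip":1},{"dp":[428,-308,-63],"turn":[0,0,0],"grip":1},{"dp":[428,-308,-63],"turn":[0,0,0],"grip":1},{"dp":[428,-308,-63],"turn":[0,0,0],"grip":1},{"dp":[428,-308,-63],"turn":[0,0,0],"grip":1}])

```text
time_s: 1.1
position: [0.5037, -0.1441, 0.256]
tcp_rot: [[0.917, 0.399, -0.0], [0.399, -0.917, 0.0], [-0.0, -0.0, -1.0]]
force: [0.5, -1.4, 0.1]
opening: 1.004
```

>>> jog_arm(rows=[{"dp":[143,-422,-4],"turn":[0,0,0],"grip":1},{"dp":[143,-422,-4],"turn":[0,0,0],"grip":1},{"dp":[143,-422,-4],"turn":[0,0,0],"grip":1},{"dp":[143,-422,-4],"turn":[0,0,0],"grip":1},{"dp":[143,-422,-4],"turn":[0,0,0],"grip":1},{"dp":[143,-422,-4],"turn":[0,0,0],"grip":1},{"dp":[143,-422,-4],"turn":[0,0,0],"grip":1},{"dp":[143,-422,-4],"turn":[0,0,0],"grip":1},{"dp":[143,-422,-4],"turn":[0,0,0],"grip":1},{"dp":[143,-422,-4],"turn":[0,0,0],"grip":1}])

```text
time_s: 2.1
position: [0.4645, 0.303, 0.2596]
tcp_rot: [[0.914, 0.405, -0.0], [0.405, -0.914, 0.002], [0.001, -0.002, -1.0]]
force: [-0.4, -0.5, -0.2]
opening: 1.0
```

>>> jog_arm(rows=[{"dp":[0,0,40],"turn":[0,0,0],"grip":1},{"dp":[0,0,80],"turn":[0,0,0],"grip":1},{"dp":[0,0,80],"turn":[0,0,0],"grip":1},{"dp":[0,0,80],"turn":[0,0,0],"grip":1}])

```text
time_s: 2.5
position: [0.4657, 0.2971, 0.1798]
tcp_rot: [[0.917, 0.399, -0.002], [0.399, -0.917, -0.001], [-0.002, 0.0, -1.0]]
force: [0.2, 0.1, -0.1]
opening: 1.003
```

```bash
python3 - <<'E'
from h import *
cap('scene','s1');cap('top','t1')
s=cv2.imread('pics/s1.png');t=cv2.imread('pics/t1.png')
r=lambda im,x,y,w,k:cv2.resize(im[y:y+w,x:x+w],(w*k,w*k),interpolation=cv2.INTER_CUBIC)
cv2.imwrite('pics/z1.png',np.hstack([r(t,90,170,130,3),r(s,370,140,130,3)]))
print(bot.read_state())
E
```

```text
{'time_s': 2.6, 'joint_positions': array([ 2.09602056e+01,  2.57585211e+01,  9.34120910e+01, -2.01651207e-03,
        6.06185456e+01,  8.74645560e+01]), 'qvel': array([ 0.22069697, -0.79763799, -0.39407099, -0.01908919, -0.14143175,
        0.04952437]), 'tau': array([ 3.84987518e-02, -3.77368605e+01, -1.54359323e+01,  3.49338236e-02,
       -3.67327582e-02, -1.69745195e-03]), 'position': array([0.46751521, 0.29794437, 0.18186464]), 'tcp_rot': array([[ 9.17077152e-01,  3.98694888e-01,  3.44735415e-03],
       [ 3.98692855e-01, -9.17083611e-01,  1.28772799e-03],
       [ 3.67492256e-03,  1.93489554e-04, -9.99993229e-01]]), 'force': array([ 0.41316149,  0.60998525, -0.1187779 ]), 'moment': array([ 0.055324  , -0.05461008,  0.01218611]), 'opening': 0.9998660202842125}
```

View pics/z1.png

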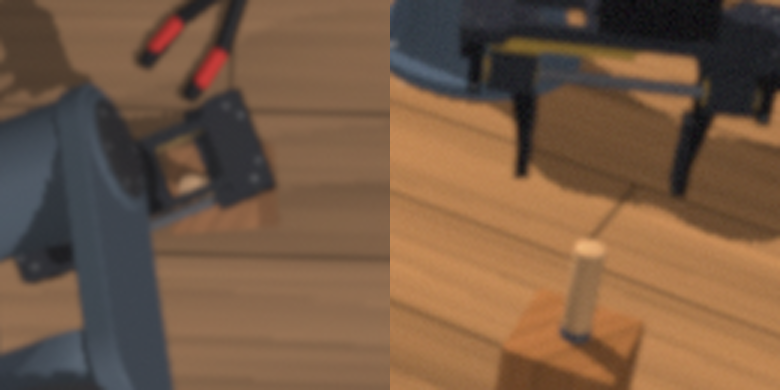

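The fingers at crop positions (520,175) and (682,190) straddle the pin axis (590,245), so they are centred. I'll descend and grip.

>>> jog_arm(rows=[{"dp":[0,1,30],"turn":[0,0,0],"grip":1},{"dp":[0,0,55],"turn":[0,0,0],"grip":1},{"dp":[0,0,69],"turn":[0,0,0],"grip":1},{"dp":[0,0,69],"turn":[0,0,0],"grip":1},{"dp":[0,0,69],"turn":[0,0,0],"grip":0.4},{"dp":[0,0,69],"turn":[0,0,0],"grip":0.15},{"dp":[0,0,69],"turn":[0,0,0],"grip":0.15},{"dp":[0,0,69],"turn":[0,0,0],"grip":0},{"dp":[0,0,69],"turn":[0,0,0],"grip":0},{"dp":[0,0,69],"turn":[0,0,0],"grip":0}])

```text
time_s: 3.6
position: [0.4659, 0.2979, 0.1112]
tcp_rot: [[0.917, 0.399, 0.0], [0.399, -0.917, 0.0], [0.0, 0.0, -1.0]]
force: [0.0, -0.0, -1.3]
opening: 0.536
```

>>> jog_arm(rows=[{"dp":[0,0,0],"turn":[0,0,0],"grip":0},{"dp":[0,0,0],"turn":[0,0,0],"grip":0},{"dp":[0,0,0],"turn":[0,0,0],"grip":0}])

```text
time_s: 3.9
position: [0.4658, 0.2978, 0.1109]
tcp_rot: [[0.917, 0.399, -0.0], [0.399, -0.917, -0.0], [-0.0, -0.0, -1.0]]
force: [0.1, -0.4, 0.6]
opening: 0.265
```

>>> jog_arm(rows=[{"dp":[0,0,0],"turn":[0,0,0],"grip":0},{"dp":[0,0,0],"turn":[0,0,0],"grip":0},{"dp":[0,0,0],"turn":[0,0,0],"grip":0},{"dp":[0,0,0],"turn":[0,0,0],"grip":0}])

```text
time_s: 4.3
position: [0.4657, 0.2978, 0.1109]
tcp_rot: [[0.917, 0.399, -0.0], [0.399, -0.917, -0.0], [-0.0, -0.0, -1.0]]
force: [0.1, -0.8, 0.1]
opening: 0.218
```

>>> jog_arm(rows=[{"dp":[0,0,-20],"turn":[0,0,0],"grip":0},{"dp":[0,0,-50],"turn":[0,0,0],"grip":0},{"dp":[0,0,-90],"turn":[0,0,0],"grip":0},{"dp":[0,0,-130],"turn":[0,0,0],"grip":0},{"dp":[0,0,-160],"turn":[0,0,0],"grip":0},{"dp":[0,0,-160],"turn":[0,0,0],"grip":0},{"dp":[0,0,-160],"turn":[0,0,0],"grip":0}])

```text
time_s: 5.0
position: [0.4657, 0.2978, 0.2713]
tcp_rot: [[0.917, 0.399, 0.001], [0.399, -0.917, 0.0], [0.001, 0.0, -1.0]]
force: [0.4, 0.1, -1.0]
opening: 0.222
```

```bash
python3 - <<'E'
from h import *
cap('scene','s2');print(bot.read_state()['position'])
s=cv2.imread('pics/s2.png')
r=lambda im,x,y,w,k:cv2.resize(im[y:y+w,x:x+w],(w*k,w*k),interpolation=cv2.INTER_CUBIC)
cv2.imwrite('pics/z2.png',r(s,370,130,140,4))
E
```

```text
[0.46486985 0.29742147 0.27002908]
```

View pics/z2.png

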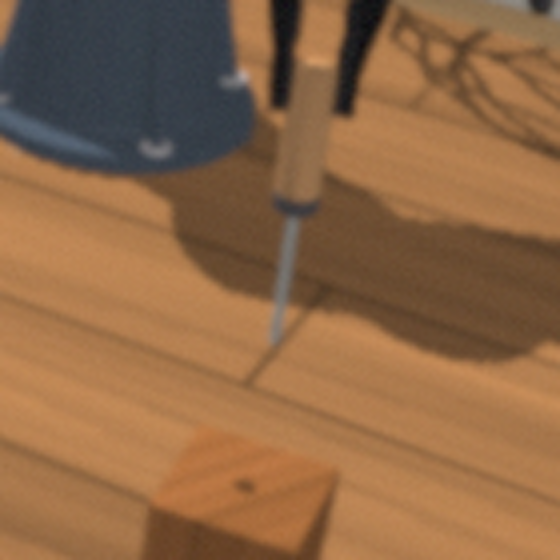

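The pin is held and off the stand: tip at crop (277,342), bore mouth at crop (246,486). I'll work out their positions.

```bash
python3 - <<'E'
from h import *
f=lambda x,y:((x+.5)/4-.5+370,(y+.5)/4-.5+130)
print('bore',onplane('scene',[f(246,486)],.085))
z=.2707
print('tip',onplane('scene',[f(276,343)],z-.101+.002), 'handle bottom',onplane('scene',[f(296,208)],z-.026),'handle top',onplane('scene',[f(318,60)],z+.044))
print(proj('scene',[[.4653,.2976,z-.101],[.4653,.2976,z-.026],[.4653,.2976,z+.044]]),f(276,343),f(296,208),f(318,60))
E
```

```text
bore [[0.4648998  0.29961902 0.085     ]]
tip [[0.46486693 0.30144855 0.1717    ]] handle bottom [[0.46433224 0.29950404 0.2447    ]] handle top [[0.45591195 0.29555594 0.3147    ]]
[[436.49894438 215.67628065]
 [442.44369261 181.52726053]
 [448.20412852 146.9310968 ]] (438.625, 215.375) (443.625, 181.625) (449.125, 144.625)
```

>>> jog_arm(rows=[{"dp":[-6,358,0],"turn":[0,0,0],"grip":0},{"dp":[-6,358,0],"turn":[0,0,0],"grip":0},{"dp":[-6,358,0],"turn":[0,0,0],"grip":0},{"dp":[-6,358,0],"turn":[0,0,0],"grip":0},{"dp":[-6,358,0],"turn":[0,0,0],"grip":0},{"dp":[-6,358,0],"turn":[0,0,0],"grip":0},{"dp":[-6,358,0],"turn":[0,0,0],"grip":0},{"dp":[-6,358,0],"turn":[0,0,0],"grip":0},{"dp":[-6,358,20],"turn":[0,0,0],"grip":0},{"dp":[-6,358,40],"turn":[0,0,0],"grip":0}])

```text
time_s: 6.05
position: [0.6023, -0.033, 0.2287]
tcp_rot: [[0.917, 0.398, -0.003], [0.398, -0.917, 0.001], [-0.002, -0.002, -1.0]]
force: [0.2, 0.5, -0.2]
opening: 0.222
```

>>> jog_arm(rows=[{"dp":[0,0,6],"turn":[0,0,0],"grip":0},{"dp":[0,0,6],"turn":[0,0,0],"grip":0},{"dp":[0,0,6],"turn":[0,0,0],"grip":0},{"dp":[0,0,6],"turn":[0,0,0],"grip":0}])

```text
time_s: 6.45
position: [0.6039, -0.0326, 0.2259]
tcp_rot: [[0.917, 0.4, 0.002], [0.4, -0.917, -0.0], [0.001, 0.001, -1.0]]
force: [-0.6, -0.2, 0.1]
opening: 0.217
```

```bash
python3 - <<'E'
from h import *
cap('scene','s3');cap('top','t3');print(bot.read_state()['position'],bot.read_state()['force'])
s=cv2.imread('pics/s3.png');t=cv2.imread('pics/t3.png')
r=lambda im,x,y,w,h,k:cv2.resize(im[y:y+h,x:x+w],(w*k,h*k),interpolation=cv2.INTER_CUBIC)
cv2.imwrite('pics/z3.png',r(s,210,140,100,100,6));cv2.imwrite('pics/z3t.png',r(t,230,110,120,120,4))
E
```

```text
[ 0.6038642  -0.03266347  0.22597639] [-0.5512424  -0.24168166 -0.98164594]
```

View pics/z3.png

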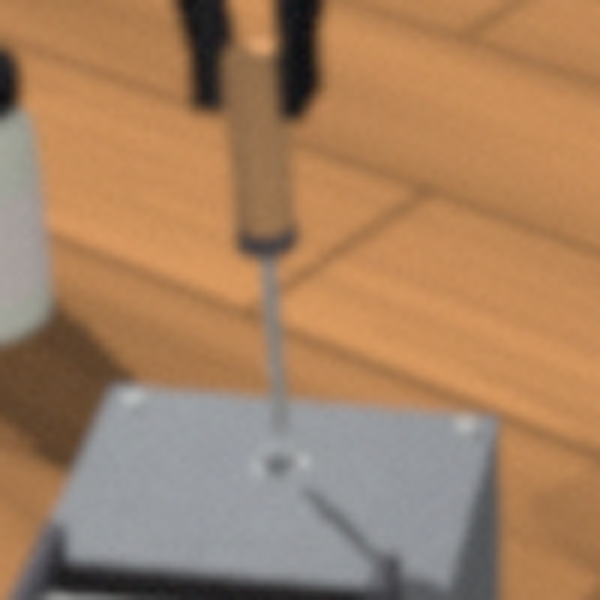

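View pics/z3t.png

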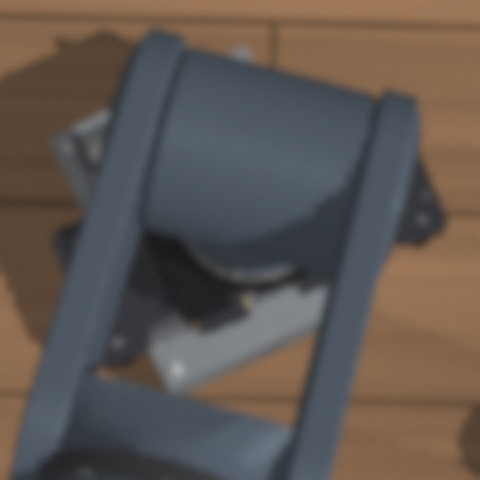

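```bash
python3 - <<'E'
from h import *
f=lambda x,y:((x+.5)/6-.5+210,(y+.5)/6-.5+140)
g=lambda p:((np.array(p)-[210,140]+.5)*6-.5).round(1)
print('hole now',onplane('scene',[f(279,462)],.11))
b=np.array([.6038,-.0326,.226])
for o in [(0,0)]:
  print('pred tip/bottom/top',[g(p) for p in proj('scene',[b+[0,0,z] for z in(-.101,-.026,.044)])])
h=onplane('scene',[f(279,462)],.11)[0]
print('above hole 15mm',g(proj('scene',[h+[0,0,.015]])[0]),'per 5mm x,y',[g(proj('scene',[h+[0,0,.015]+np.array(e)])[0]) for e in([.005,0,0],[0,.005,0])])
print('tip',onplane('scene',[f(279,430)],.125),'bott',onplane('scene',[f(267,246)],.200),'handle top',onplane('scene',[f(258,44)],.27))
E
```

```text
hole now [[ 0.60063909 -0.03400634  0.11      ]]
pred tip/bottom/top [array([274.1, 431.7]), array([262.6, 243.1]), array([251.3,  53.2])]
above hole 15mm [276.8 426.1] per 5mm x,y [array([267.5, 432.8]), array([288.1, 430.9])]
tip [[ 0.60203333 -0.03188048  0.125     ]] bott [[ 0.60439106 -0.03023546  0.2       ]] handle top [[ 0.59774952 -0.03492275  0.27      ]]
```

>>> jog_arm(rows=[{"dp":[-1,1,5],"turn":[0,0,0],"grip":0},{"dp":[-1,1,11],"turn":[0,0,0],"grip":0},{"dp":[-1,1,11],"turn":[0,0,0],"grip":0},{"dp":[-1,1,11],"turn":[0,0,0],"grip":0},{"dp":[-1,1,11],"turn":[0,0,0],"grip":0}])

```text
time_s: 7.05
position: [0.6029, -0.0341, 0.2139]
tcp_rot: [[0.917, 0.399, 0.0], [0.399, -0.917, 0.0], [0.0, -0.0, -1.0]]
force: [-0.1, -0.4, -1.1]
opening: 0.224
```

```bash
python3 - <<'E'
from h import *
a=[vision.capture('scene')[0].astype(float) for _ in range(4)]
s=np.mean(a,0)[:,:,::-1].astype('u1');print(bot.read_state()['position'],bot.read_state()['force'])
r=lambda im,x,y,w,h,k:cv2.resize(im[y:y+h,x:x+w],(w*k,h*k),interpolation=cv2.INTER_CUBIC)
cv2.imwrite('pics/z4.png',r(s,230,180,50,50,12))
E
```

```text
[ 0.60289664 -0.03413116  0.21412914] [-0.20725465  0.4117065  -0.14813855]
```

View pics/z4.png

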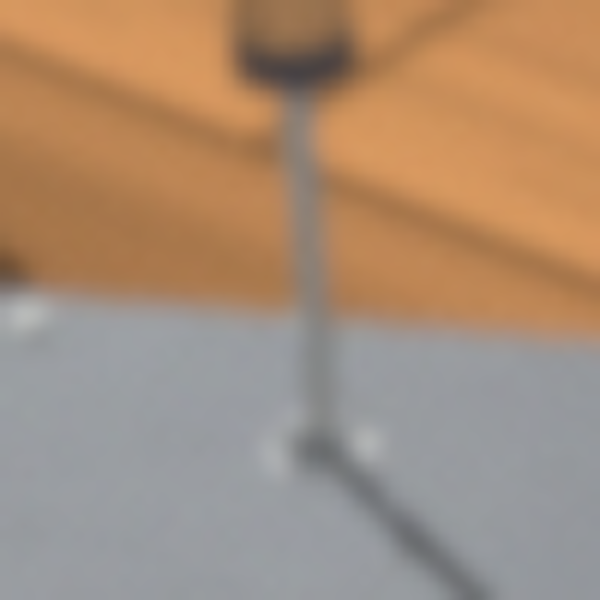

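The tip, at crop (321,437), sits about 3 mm above the hole at (320,446). It is lined up, so I'll lower it gently.

>>> jog_arm(rows=[{"dp":[0,0,1],"turn":[0,0,0],"grip":0},{"dp":[0,0,2],"turn":[0,0,0],"grip":0},{"dp":[0,0,3],"turn":[0,0,0],"grip":0},{"dp":[0,0,4],"turn":[0,0,0],"grip":0},{"dp":[0,0,4],"turn":[0,0,0],"grip":0}])

```text
time_s: 7.75
position: [0.6026, -0.0341, 0.2097]
tcp_rot: [[0.917, 0.399, -0.0], [0.399, -0.917, 0.0], [-0.0, -0.0, -1.0]]
force: [-0.1, -0.9, -0.8]
opening: 0.22
```

>>> jog_arm(rows=[{"dp":[0,0,1],"turn":[0,0,0],"grip":0},{"dp":[0,0,2],"turn":[0,0,0],"grip":0},{"dp":[0,0,2],"turn":[0,0,0],"grip":0}])

```text
time_s: 8.05
position: [0.6027, -0.0341, 0.2078]
tcp_rot: [[0.917, 0.399, -0.0], [0.399, -0.917, 0.0], [-0.0, -0.0, -1.0]]
force: [-0.7, 0.4, -1.2]
opening: 0.219
```

>>> jog_arm(rows=[{"dp":[0,0,1],"turn":[0,0,0],"grip":0},{"dp":[0,0,2],"turn":[0,0,0],"grip":0},{"dp":[0,0,3],"turn":[0,0,0],"grip":0},{"dp":[0,0,3],"turn":[0,0,0],"grip":0}])

```text
time_s: 8.45
position: [0.6026, -0.0341, 0.2047]
tcp_rot: [[0.917, 0.399, -0.0], [0.399, -0.917, 0.0], [-0.0, -0.0, -1.0]]
force: [0.8, -0.2, -0.7]
opening: 0.217
```

>>> jog_arm(rows=[{"dp":[0,0,1],"turn":[0,0,0],"grip":0},{"dp":[0,0,2],"turn":[0,0,0],"grip":0},{"dp":[0,0,3],"turn":[0,0,0],"grip":0},{"dp":[0,0,3],"turn":[0,0,0],"grip":0}])

```text
time_s: 8.85
position: [0.6026, -0.0341, 0.2017]
tcp_rot: [[0.917, 0.399, -0.0], [0.399, -0.917, 0.0], [-0.0, -0.0, -1.0]]
force: [-0.8, -0.6, 0.1]
opening: 0.22
```

>>> jog_arm(rows=[{"dp":[0,0,1],"turn":[0,0,0],"grip":0},{"dp":[0,0,2],"turn":[0,0,0],"grip":0},{"dp":[0,0,3],"turn":[0,0,0],"grip":0},{"dp":[0,0,3],"turn":[0,0,0],"grip":0}])

```text
time_s: 9.25
position: [0.6026, -0.0341, 0.1988]
tcp_rot: [[0.917, 0.399, -0.0], [0.399, -0.917, 0.0], [-0.0, -0.0, -1.0]]
force: [-0.5, 0.0, -0.5]
opening: 0.216
```

>>> jog_arm(rows=[{"dp":[0,0,1],"turn":[0,0,0],"grip":0},{"dp":[0,0,2],"turn":[0,0,0],"grip":0},{"dp":[0,0,3],"turn":[0,0,0],"grip":0},{"dp":[0,0,3],"turn":[0,0,0],"grip":0}])

```text
time_s: 9.65
position: [0.6026, -0.0341, 0.1958]
tcp_rot: [[0.917, 0.399, -0.0], [0.399, -0.917, 0.0], [-0.0, -0.0, -1.0]]
force: [0.0, 0.2, -1.1]
opening: 0.22
```

```bash
python3 - <<'E'
from h import *
s=vision.capture('scene')[0][:,:,::-1]
print(bot.read_state()['position'],bot.read_state()['force'])
cv2.imwrite('pics/z5.png',cv2.resize(s[160:310,190:310],(720,900)[:2] if 0 else (480,600),interpolation=cv2.INTER_CUBIC))
E
```

```text
[ 0.60268131 -0.03410556  0.19584637] [-1.05943273 -0.12341785 -0.77453329]
```

View pics/z5.png

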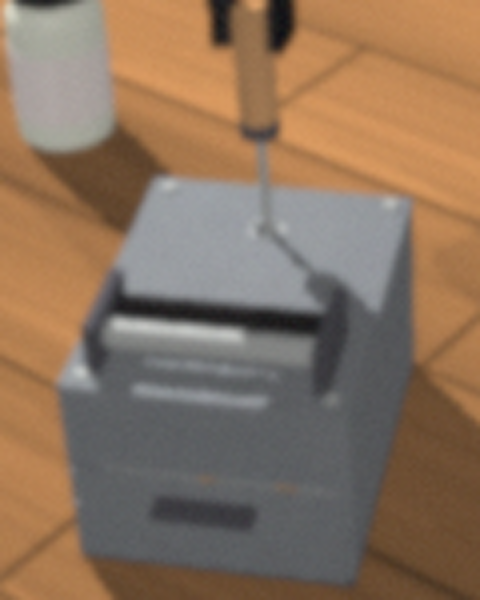

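The rod enters the hole at crop (266,229) and the tray is still shut. I'll keep going.

>>> jog_arm(rows=[{"dp":[0,0,1],"turn":[0,0,0],"grip":0},{"dp":[0,0,2],"turn":[0,0,0],"grip":0},{"dp":[0,0,3],"turn":[0,0,0],"grip":0},{"dp":[0,0,3],"turn":[0,0,0],"grip":0}])

```text
time_s: 10.1
position: [0.6026, -0.0341, 0.1928]
tcp_rot: [[0.917, 0.399, -0.0], [0.399, -0.917, 0.0], [-0.0, -0.0, -1.0]]
force: [-0.5, 0.2, -1.2]
opening: 0.217
```

>>> jog_arm(rows=[{"dp":[0,0,1],"turn":[0,0,0],"grip":0},{"dp":[0,0,2],"turn":[0,0,0],"grip":0},{"dp":[0,0,3],"turn":[0,0,0],"grip":0},{"dp":[0,0,3],"turn":[0,0,0],"grip":0}])

```text
time_s: 10.5
position: [0.6026, -0.0341, 0.1897]
tcp_rot: [[0.917, 0.399, -0.0], [0.399, -0.917, 0.0], [-0.0, -0.0, -1.0]]
force: [0.8, -0.2, -0.7]
opening: 0.219
```

>>> jog_arm(rows=[{"dp":[0,0,1],"turn":[0,0,0],"grip":0},{"dp":[0,0,2],"turn":[0,0,0],"grip":0},{"dp":[0,0,2],"turn":[0,0,0],"grip":0}])

```text
time_s: 10.8
position: [0.6027, -0.0341, 0.1878]
tcp_rot: [[0.917, 0.399, -0.0], [0.399, -0.917, 0.0], [-0.0, -0.0, -1.0]]
force: [0.8, -0.4, -1.8]
opening: 0.223
```

>>> jog_arm(rows=[{"dp":[0,0,1],"turn":[0,0,0],"grip":0},{"dp":[0,0,2],"turn":[0,0,0],"grip":0},{"dp":[0,0,2],"turn":[0,0,0],"grip":0}])

```text
time_s: 11.1
position: [0.6027, -0.0341, 0.1858]
tcp_rot: [[0.917, 0.399, -0.0], [0.399, -0.917, 0.0], [-0.0, -0.0, -1.0]]
force: [-0.4, -0.8, -0.0]
opening: 0.22
```

>>> jog_arm(rows=[{"dp":[0,0,1],"turn":[0,0,0],"grip":0},{"dp":[0,0,2],"turn":[0,0,0],"grip":0},{"dp":[0,0,2],"turn":[0,0,0],"grip":0}])

```text
time_s: 11.4
position: [0.6027, -0.0341, 0.1838]
tcp_rot: [[0.917, 0.399, -0.0], [0.399, -0.917, 0.0], [-0.0, -0.0, -1.0]]
force: [-0.1, -0.1, -0.4]
opening: 0.219
```

>>> jog_arm(rows=[{"dp":[0,0,1],"turn":[0,0,0],"grip":0},{"dp":[0,0,2],"turn":[0,0,0],"grip":0},{"dp":[0,0,2],"turn":[0,0,0],"grip":0}])

```text
time_s: 11.7
position: [0.6027, -0.0341, 0.1818]
tcp_rot: [[0.917, 0.399, -0.0], [0.399, -0.917, 0.0], [-0.0, -0.0, -1.0]]
force: [-0.9, -0.2, -1.7]
opening: 0.224
```

>>> jog_arm(rows=[{"dp":[0,0,1],"turn":[0,0,0],"grip":0},{"dp":[0,0,2],"turn":[0,0,0],"grip":0},{"dp":[0,0,2],"turn":[0,0,0],"grip":0}])

```text
time_s: 12.0
position: [0.6029, -0.0342, 0.18]
tcp_rot: [[0.917, 0.399, 0.0], [0.399, -0.917, -0.0], [0.0, 0.0, -1.0]]
force: [0.5, 0.7, 0.2]
opening: 0.219
```

>>> jog_arm(rows=[{"dp":[0,0,1],"turn":[0,0,0],"grip":0},{"dp":[0,0,2],"turn":[0,0,0],"grip":0},{"dp":[0,0,2],"turn":[0,0,0],"grip":0}])

```text
time_s: 12.3
position: [0.6034, -0.0342, 0.1787]
tcp_rot: [[0.917, 0.399, 0.002], [0.399, -0.917, -0.0], [0.001, 0.001, -1.0]]
force: [0.5, 0.4, 3.8]
opening: 0.219
```

>>> jog_arm(rows=[{"dp":[0,0,1],"turn":[0,0,0],"grip":0},{"dp":[0,0,2],"turn":[0,0,0],"grip":0},{"dp":[0,0,2],"turn":[0,0,0],"grip":0}])

```text
time_s: 12.6
position: [0.6034, -0.0342, 0.1768]
tcp_rot: [[0.917, 0.399, 0.002], [0.399, -0.917, -0.0], [0.001, 0.001, -1.0]]
force: [-1.1, 0.0, 5.8]
opening: 0.22
```

Contact came at TCP z ≈ 0.179. From here I'll use fine steps.

>>> jog_arm(rows=[{"dp":[0,0,1],"turn":[0,0,0],"grip":0},{"dp":[0,0,2],"turn":[0,0,0],"grip":0},{"dp":[0,0,2],"turn":[0,0,0],"grip":0}])

```text
time_s: 12.9
position: [0.6036, -0.0342, 0.1751]
tcp_rot: [[0.917, 0.399, 0.002], [0.399, -0.917, -0.0], [0.002, 0.001, -1.0]]
force: [-0.4, -0.2, 6.3]
opening: 0.221
```

>>> jog_arm(rows=[{"dp":[0,0,1],"turn":[0,0,0],"grip":0},{"dp":[0,0,1],"turn":[0,0,0],"grip":0}])

```text
time_s: 13.1
position: [0.6038, -0.0343, 0.1743]
tcp_rot: [[0.917, 0.399, 0.003], [0.399, -0.917, -0.0], [0.002, 0.002, -1.0]]
force: [0.1, 0.4, 6.9]
opening: 0.217
```

```bash
python3 - <<'E'
from h import *
s=vision.capture('scene')[0][:,:,::-1]
print(bot.read_state()['position'],bot.read_state()['force'])
cv2.imwrite('pics/z6.png',cv2.resize(s[160:310,190:310],(480,600),interpolation=cv2.INTER_CUBIC))
E
```

```text
[ 0.60374957 -0.03424895  0.17433699] [-1.11458894 -0.07474706  7.35878937]
```

View pics/z6.png

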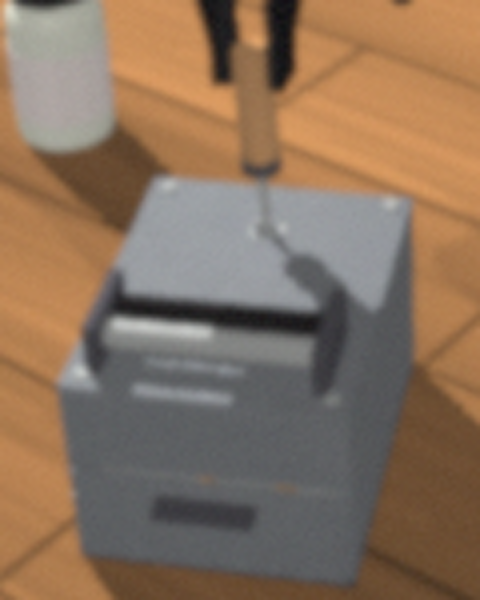

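The tray is still shut and the force is about 7 N. I'll press on in 1 mm steps.

>>> jog_arm(rows=[{"dp":[0,0,1],"turn":[0,0,0],"grip":0},{"dp":[0,0,1],"turn":[0,0,0],"grip":0}])

```text
time_s: 13.35
position: [0.6039, -0.0343, 0.1735]
tcp_rot: [[0.917, 0.399, 0.003], [0.399, -0.917, -0.001], [0.003, 0.002, -1.0]]
force: [-0.9, 0.3, 8.6]
opening: 0.217
```

>>> jog_arm(rows=[{"dp":[0,0,1],"turn":[0,0,0],"grip":0},{"dp":[0,0,1],"turn":[0,0,0],"grip":0}])

```text
time_s: 13.55
position: [0.604, -0.0343, 0.1726]
tcp_rot: [[0.917, 0.399, 0.003], [0.399, -0.917, -0.001], [0.003, 0.002, -1.0]]
force: [0.5, 0.0, 8.5]
opening: 0.223
```

```bash
python3 - <<'E'
from h import *
s=vision.capture('scene')[0][:,:,::-1]
print(bot.read_state()['position'],bot.read_state()['force'])
cv2.imwrite('pics/z7.png',cv2.resize(s[160:360,190:310],(360,600),interpolation=cv2.INTER_CUBIC))
E
```

```text
[ 0.60383703 -0.03428623  0.17246476] [-0.9542213  -0.94502642  6.14388925]
```

View pics/z7.png

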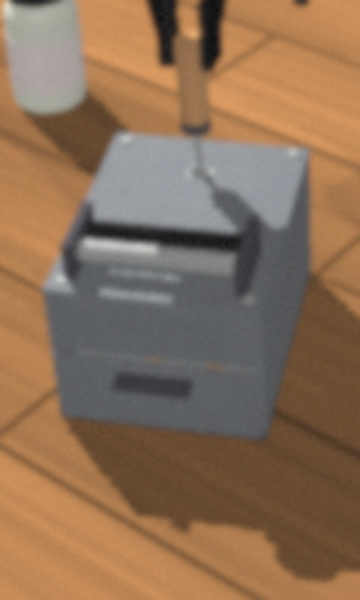

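>>> jog_arm(rows=[{"dp":[0,0,0],"turn":[0,0,0],"grip":0},{"dp":[0,0,0],"turn":[0,0,0],"grip":0}])

```text
time_s: 13.8
position: [0.6038, -0.0343, 0.1725]
tcp_rot: [[0.917, 0.399, 0.003], [0.399, -0.917, -0.001], [0.002, 0.002, -1.0]]
force: [-0.2, 0.1, 8.2]
opening: 0.22
```

```bash
python3 - <<'E'
from h import *
s=vision.capture('scene')[0][:,:,::-1]
print(bot.read_state()['position'],bot.read_state()['force'])
cv2.imwrite('pics/z8.png',cv2.resize(s[160:360,190:310],(360,600),interpolation=cv2.INTER_CUBIC))
E
```

```text
[ 0.60382994 -0.03425733  0.17255158] [-0.63156235 -0.15989072  7.8876428 ]
```

View pics/z8.png

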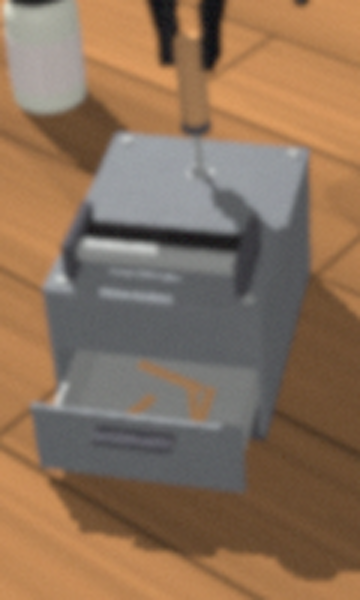

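The tray is fully out, at crop (145,430). I'll withdraw the pin straight up.

>>> jog_arm(rows=[{"dp":[0,0,-8],"turn":[0,0,0],"grip":0},{"dp":[0,0,-18],"turn":[0,0,0],"grip":0},{"dp":[0,0,-28],"turn":[0,0,0],"grip":0},{"dp":[0,0,-40],"turn":[0,0,0],"grip":0},{"dp":[0,0,-55],"turn":[0,0,0],"grip":0},{"dp":[0,0,-80],"turn":[0,0,0],"grip":0},{"dp":[0,0,-100],"turn":[0,0,0],"grip":0},{"dp":[0,0,-100],"turn":[0,0,0],"grip":0},{"dp":[0,0,-100],"turn":[0,0,0],"grip":0}])

```text
time_s: 14.75
position: [0.6026, -0.0341, 0.271]
tcp_rot: [[0.917, 0.399, 0.0], [0.399, -0.917, -0.0], [0.0, 0.0, -1.0]]
force: [-0.2, -0.2, -0.5]
opening: 0.218
```

>>> jog_arm(rows=[{"dp":[7,-359,0],"turn":[0,0,0],"grip":0},{"dp":[7,-359,0],"turn":[0,0,0],"grip":0},{"dp":[7,-359,0],"turn":[0,0,0],"grip":0},{"dp":[7,-359,0],"turn":[0,0,0],"grip":0},{"dp":[7,-359,0],"turn":[0,0,0],"grip":0},{"dp":[7,-359,0],"turn":[0,0,0],"grip":0},{"dp":[7,-359,0],"turn":[0,0,0],"grip":0},{"dp":[7,-359,0],"turn":[0,0,0],"grip":0},{"dp":[7,-359,0],"turn":[0,0,0],"grip":0},{"dp":[7,-359,0],"turn":[0,0,0],"grip":0}])

```text
time_s: 15.75
position: [0.4657, 0.2969, 0.2699]
tcp_rot: [[0.917, 0.399, -0.002], [0.399, -0.917, -0.002], [-0.002, 0.001, -1.0]]
force: [0.1, -0.3, -1.6]
opening: 0.222
```

>>> jog_arm(rows=[{"dp":[0,0,35],"turn":[0,0,0],"grip":0},{"dp":[0,0,65],"turn":[0,0,0],"grip":0},{"dp":[0,0,75],"turn":[0,0,0],"grip":0},{"dp":[0,0,75],"turn":[0,0,0],"grip":0},{"dp":[0,0,75],"turn":[0,0,0],"grip":0},{"dp":[0,0,75],"turn":[0,0,0],"grip":0}])

```text
time_s: 16.35
position: [0.4674, 0.2979, 0.1975]
tcp_rot: [[0.917, 0.399, 0.003], [0.399, -0.917, 0.001], [0.003, 0.0, -1.0]]
force: [-0.4, 0.5, -0.2]
opening: 0.219
```

```bash
python3 - <<'E'
from h import *
a=[vision.capture('scene')[0].astype(float) for _ in range(4)]
s=np.mean(a,0)[:,:,::-1].astype('u1');print(bot.read_state()['position'],bot.read_state()['force'])
cv2.imwrite('pics/z9.png',cv2.resize(s[200:280,395:475],(800,800)[:1]*2 if 0 else (600,600),interpolation=cv2.INTER_CUBIC))
g=lambda p:((np.array(p)-[395,200]+.5)*7.5-.5).round(1)
b=bot.read_state()['position']
print([g(p) for p in proj('scene',[[.465,.2996,.085],[.465,.2996,.091],[.47,.2996,.091],[.465,.3046,.091]])])
print([g(p) for p in proj('scene',[b+[0,0,-.101],b+[0,0,-.026]])])
E
```

```text
[0.4663664  0.29805392 0.19697812] [-0.02694935 -0.33746192 -0.01070892]
[array([274. , 386.9]), array([277.3, 369. ]), array([269.5, 378.7]), array([294.7, 375.8])]
[array([272.6, 354.6]), array([315.2, 119.2])]
```

View pics/z9.png

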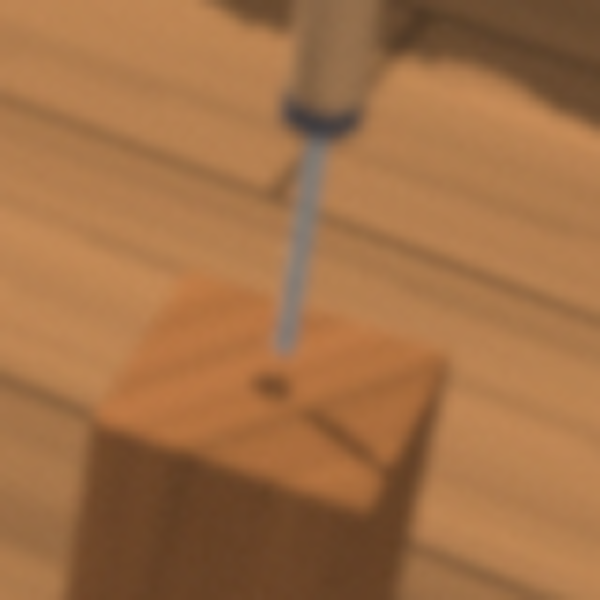

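Tip at crop (285,352), bore mouth at (270,384). The tip is about 2 mm off in y, so I'll correct part of that and lower.

>>> jog_arm(rows=[{"dp":[0,1.5,4],"turn":[0,0,0],"grip":0},{"dp":[0,1.5,8],"turn":[0,0,0],"grip":0},{"dp":[0,1.5,8],"turn":[0,0,0],"grip":0},{"dp":[0,1.5,8],"turn":[0,0,0],"grip":0}])

```text
time_s: 16.95
position: [0.4662, 0.2964, 0.1876]
tcp_rot: [[0.917, 0.399, -0.001], [0.399, -0.917, -0.0], [-0.001, -0.0, -1.0]]
force: [0.2, -0.3, -0.2]
opening: 0.221
```

```bash
python3 - <<'E'
from h import *
a=[vision.capture('scene')[0].astype(float) for _ in range(4)]
s=np.mean(a,0)[:,:,::-1].astype('u1');print(bot.read_state()['position'],bot.read_state()['force'])
cv2.imwrite('pics/z10.png',cv2.resize(s[220:270,405:455],(600,600),interpolation=cv2.INTER_CUBIC))
E
```

```text
[0.46651613 0.29652438 0.18801457] [ 0.14242385  0.89344969 -1.59082693]
```

View pics/z10.png

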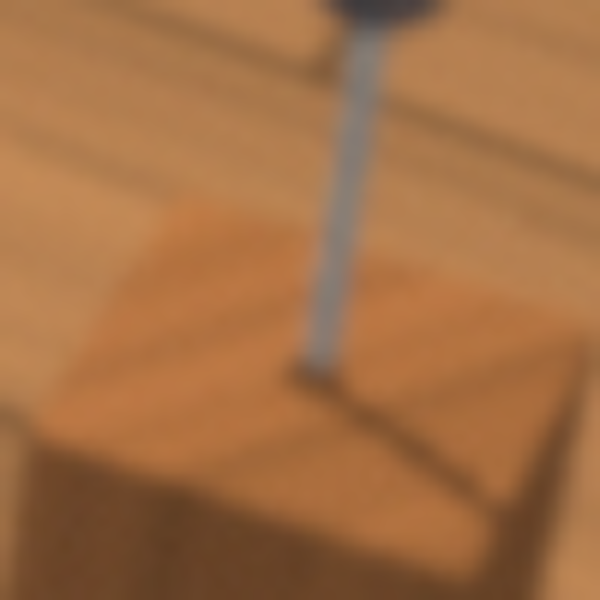

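The tip is at (318,368) and the bore at (313,375), so they are aligned to about 0.5 mm. I'll lower it in.

>>> jog_arm(rows=[{"dp":[0,0.5,3],"turn":[0,0,0],"grip":0},{"dp":[0,0.5,6],"turn":[0,0,0],"grip":0},{"dp":[0,0.5,9],"turn":[0,0,0],"grip":0},{"dp":[0,0.5,9],"turn":[0,0,0],"grip":0}])

```text
time_s: 17.55
position: [0.4662, 0.2958, 0.1783]
tcp_rot: [[0.917, 0.399, -0.001], [0.399, -0.917, -0.0], [-0.001, -0.0, -1.0]]
force: [-0.1, 0.1, 0.1]
opening: 0.219
```

>>> jog_arm(rows=[{"dp":[0,0,6],"turn":[0,0,0],"grip":0},{"dp":[0,0,12],"turn":[0,0,0],"grip":0},{"dp":[0,0,18],"turn":[0,0,0],"grip":0},{"dp":[0,0,24],"turn":[0,0,0],"grip":0},{"dp":[0,0,24],"turn":[0,0,0],"grip":0}])

```text
time_s: 18.05
position: [0.4658, 0.2956, 0.1538]
tcp_rot: [[0.917, 0.399, -0.002], [0.399, -0.917, -0.001], [-0.002, -0.0, -1.0]]
force: [-0.8, 0.2, -0.3]
opening: 0.22
```

>>> jog_arm(rows=[{"dp":[0,0,6],"turn":[0,0,0],"grip":0},{"dp":[0,0,12],"turn":[0,0,0],"grip":0},{"dp":[0,-0.5,18],"turn":[0,0,0],"grip":0},{"dp":[0,-0.5,24],"turn":[0,0,0],"grip":0},{"dp":[0,-1,24],"turn":[0,0,0],"grip":0}])

```text
time_s: 18.55
position: [0.4655, 0.2966, 0.1299]
tcp_rot: [[0.917, 0.399, -0.002], [0.399, -0.917, -0.001], [-0.002, -0.0, -1.0]]
force: [-0.6, -0.3, -1.3]
opening: 0.22
```

>>> jog_arm(rows=[{"dp":[0,0,5],"turn":[0,0,0],"grip":0},{"dp":[0,-0.5,10],"turn":[0,0,0],"grip":0},{"dp":[0,-1,15],"turn":[0,0,0],"grip":0},{"dp":[0,-1,17],"turn":[0,0,0],"grip":0},{"dp":[0,-1,17],"turn":[0,0,0],"grip":0}])

```text
time_s: 19.05
position: [0.4655, 0.2977, 0.1135]
tcp_rot: [[0.917, 0.399, -0.001], [0.399, -0.917, -0.0], [-0.001, -0.0, -1.0]]
force: [-0.2, -0.6, -0.2]
opening: 0.221
```

>>> jog_arm(rows=[{"dp":[0,0,1],"turn":[0,0,0],"grip":0},{"dp":[0,0,2],"turn":[0,0,0],"grip":0},{"dp":[0,0,2],"turn":[0,0,0],"grip":0}])

```text
time_s: 19.35
position: [0.4659, 0.2978, 0.112]
tcp_rot: [[0.917, 0.399, 0.0], [0.399, -0.917, 0.0], [0.0, -0.0, -1.0]]
force: [-0.3, -0.2, -1.1]
opening: 0.22
```

>>> jog_arm(rows=[{"dp":[0,0,0.5],"turn":[0,0,0],"grip":0},{"dp":[0,0,1],"turn":[0,0,0],"grip":0},{"dp":[0,0,1],"turn":[0,0,0],"grip":0}])

```text
time_s: 19.65
position: [0.4658, 0.2978, 0.111]
tcp_rot: [[0.917, 0.399, -0.0], [0.399, -0.917, 0.0], [-0.0, -0.0, -1.0]]
force: [-0.3, 0.7, -0.0]
opening: 0.22
```

```bash
python3 - <<'E'
from h import *
a=[vision.capture('scene')[0].astype(float) for _ in range(2)]
s=np.mean(a,0)[:,:,::-1].astype('u1');print(bot.read_state()['position'],bot.read_state()['force'])
cv2.imwrite('pics/z11.png',cv2.resize(s[200:290,385:475],(600,600),interpolation=cv2.INTER_CUBIC))
E
```

```text
[0.46583696 0.29783353 0.11098497] [ 0.71220969 -0.70880968 -0.87033633]
```

View pics/z11.png

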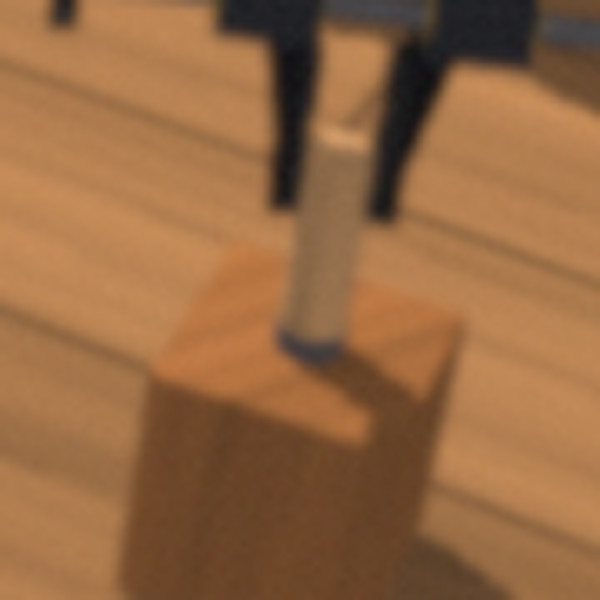

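>>> jog_arm(rows=[{"dp":[0,0,0.5],"turn":[0,0,0],"grip":0},{"dp":[0,0,1],"turn":[0,0,0],"grip":0},{"dp":[0,0,1],"turn":[0,0,0],"grip":0}])

```text
time_s: 20.05
position: [0.4662, 0.298, 0.1107]
tcp_rot: [[0.917, 0.399, 0.001], [0.399, -0.917, 0.0], [0.001, -0.0, -1.0]]
force: [-0.9, 0.1, 4.8]
opening: 0.218
```

The force rose to 4.8 N, so the handle is seated on the stand. I'll release it slowly.

>>> jog_arm(rows=[{"dp":[0,0,-1],"turn":[0,0,0],"grip":0},{"dp":[0,0,-1],"turn":[0,0,0],"grip":0.3},{"dp":[0,0,-1],"turn":[0,0,0],"grip":0.4},{"dp":[0,0,-1],"turn":[0,0,0],"grip":0.6},{"dp":[0,0,-1],"turn":[0,0,0],"grip":0.8},{"dp":[0,0,-1],"turn":[0,0,0],"grip":0.9},{"dp":[0,0,-1],"turn":[0,0,0],"grip":0.9},{"dp":[0,0,-1],"turn":[0,0,0],"grip":0.9},{"dp":[0,0,-1],"turn":[0,0,0],"grip":0.9}])

```text
time_s: 20.95
position: [0.4658, 0.2978, 0.111]
tcp_rot: [[0.917, 0.399, 0.0], [0.399, -0.917, 0.0], [0.0, -0.0, -1.0]]
force: [-0.1, 0.4, 0.5]
opening: 0.841
```

>>> jog_arm(rows=[{"dp":[0,0,-10],"turn":[0,0,0],"grip":0.9},{"dp":[0,0,-30],"turn":[0,0,0],"grip":0.9},{"dp":[0,0,-60],"turn":[0,0,0],"grip":0.9},{"dp":[0,0,-100],"turn":[0,0,0],"grip":0.9},{"dp":[0,0,-140],"turn":[0,0,0],"grip":0.9},{"dp":[0,0,-150],"turn":[0,0,0],"grip":0.9},{"dp":[0,0,-150],"turn":[0,0,0],"grip":0.9},{"dp":[0,0,-150],"turn":[0,0,0],"grip":0.9}])

```text
time_s: 21.75
position: [0.4649, 0.2974, 0.2601]
tcp_rot: [[0.917, 0.399, -0.002], [0.399, -0.917, -0.001], [-0.002, -0.0, -1.0]]
force: [-0.6, 0.1, 0.3]
opening: 0.895
```

```bash
python3 - <<'E'
from h import *
p,_=cap('scene','s9');print(bot.read_state()['position'],bot.read_state()['force'])
s=p[:,:,::-1]
cv2.imwrite('pics/z12.png',cv2.resize(s[200:290,385:475],(500,500),interpolation=cv2.INTER_CUBIC))
E
```

```text
[0.46450418 0.29726539 0.25937449] [-0.30381893 -0.37920091  0.48770649]
```

View pics/s9.png

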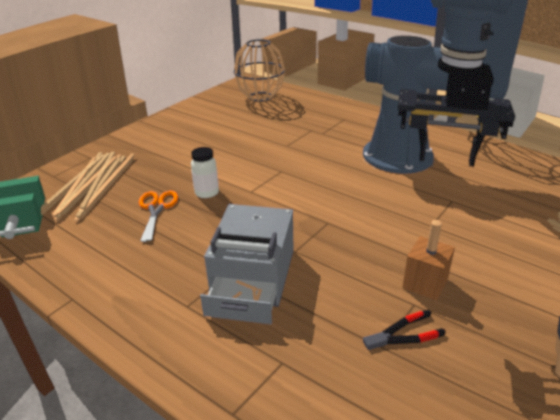

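View pics/z12.png

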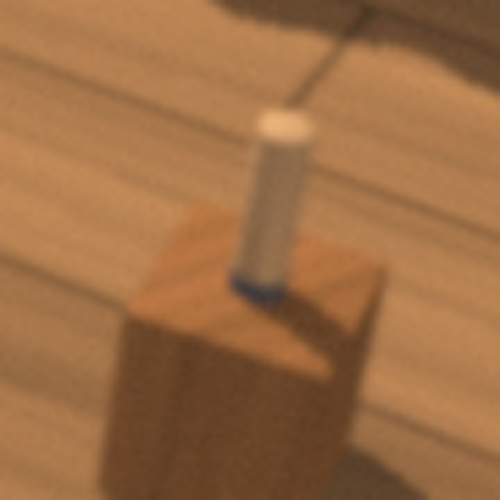

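The tray is out at (240,297), the pin stands upright in its stand at (434,237), and the jar, scissors and pliers are where they were. The gripper is clear of everything, so I'll hand in.

```bash
python3 -c "
from rig import bot
print(bot.hand_in(), bot.read_state()['time_s'])"
```

```text
the job is handed in; nothing more can be done
the job is handed in; nothing more can be done
```

I took the pin out of its stand and lowered it through the hole. The tip touched the latch about 32 mm down. The latch let go after about 7 mm of travel, with the highest force reading about 8.6 N. I put the pin back until the handle seated on the stand (4.8 N), let go and lifted the gripper clear. The last state reading, just before hand-in, was at about 22 s.

In the last picture the tray is fully out and the pin stands upright in its bore. The glue jar, scissors and pliers are where they started, and the gripper touches nothing.

- **Pin tilt:** the pin sat about 1° tilted in the grip. I corrected for that by eye at both holes, and neither entry showed any contact force.
- **Camera check:** the top view was blocked by the arm during alignment, so only the scene camera confirmed it.

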